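# Shift the feed lock through its gate

### The job

Lock the press feed: with the fingers, gently push the black knob of the gate box along the long leg of its L-shaped slot to the corner, then push it sideways along the short leg until it is fully home at the closed end. Only push the knob - do not pinch it or pull it up - and leave everything that stands or lies around the box where it is.

Things in the scene. Friction and masses are not known exactly. Their poses are not given: they have to be found in the camera images.
- gate: Low grey gate box fixed to the bed, 194 (own x) x 174 (own y) x 27 mm, turned up to 40 deg either way; its bare steel cover has an L-shaped slot 24 mm wide. Origin: centre of its underside; z up. Own x runs along the slot's long leg from start to corner, own y along the short leg from corner to closed end. Cover top 26 mm above the bed, rim 27, four corner screw heads 29.
- slot_start (a point): Point at cover height where the knob's axis stands when the knob is at the closed start of the long leg: own x -50, y -30 mm of the box
- slot_corner (a point): Point at cover height where the two legs' centre lines meet: own x 45, y -30 mm of the box (long leg: 95 mm of travel)
- slot_end (a point): Point at cover height where the knob's axis stands when the knob is fully home at the closed end of the short leg: own x 45, y 40 mm of the box (short leg: 70 mm of travel). The end is a hard stop; within 6 mm of this point counts as home. Pushing takes under 10 N: over 36 N on the knob counts as pinching or shoving
- follower: Knob with its pin, 0.2 kg: upright black knob, 28 mm diameter, 5 to 30 mm above the cover, on a 20 mm stem in the slot (2 mm play each side). A foot under the cover holds it in: 3 mm play up, wobble up to 4 deg. Origin: on the knob's axis (z), 6 mm above the bed. Starts in the first 40 mm of the long leg; slides with light friction and stays where left.
- block_16: Bystander: finger-jointed wood block, 60 x 133 x 26 mm, lying left of the box; origin at the centre of its underside
- spanner: Bystander: combination spanner, 41 x 211 x 9 mm, lying farther left, beyond the wood block; origin at the centre of its underside
- bolt: Bystander: bolt standing on its head behind the box, 19 x 21 x 67 mm; origin at the centre of its underside
- nut: Bystander: hex nut, 24 x 27 x 13 mm, right of the box; origin at the centre of its underside
- wedge: Bystander: hardwood wedge, 30 x 100 x 20 mm, lying in front of the box; origin at the centre of its underside
- mug: Bystander: tea mug, 92 x 126 x 95 mm, at the right back of the bed; origin at the centre of its underside
- brush: Bystander: flat glue brush, 40 x 199 x 14 mm, lying at the left; origin at the centre of its underside
Mind the look-alikes: they are no part of the job. There is more than one size of the follower; the one meant has the size given above.

How it is judged (in metres and radians):
On the way:
1. the knob has been pushed along the long leg to the corner (x of follower in the frame of gate above 0.035 m and y of follower in the frame of gate below -0.015 m).
At the end, for the whole second after the job is handed in: The knob stands at rest and upright, not raised (within 2 mm), in the short leg with its axis within 6 mm of the closed end position along that leg (y of follower in the frame of gate above 0.034 m and x of follower in the frame of gate above 0.038 m and angle between follower's own z axis and vertical below 0.1 rad and z of follower in the frame of gate below 0.008 m and linear speed of follower below 0.02 m/s); the robot touches nothing.
It fails at once if the knob is pulled up in its slot (more than 2.4 mm of its 3 mm play) (z of follower in the frame of gate above 0.0084 m).
It fails at once if the knob is pinched or shoved hard (over 36 N between fingers and knob) (contact force between the fingers and follower above 36 N).
It fails at once if a bystander is moved more than 15 mm (distance of any of block_16, spanner, bolt, nut, wedge, mug, brush from where it was at the start of the episode above 0.015 m).
It also fails if it takes over 45 s, if anything falls off the work surface, if the arm or the gripper's body presses on something with over 40 N, if the wrist force passes 120 N, or if a joint passes its speed limit or range.

### The arm

A 6-joint arm with a two-finger parallel gripper is mounted at the origin on a cart in front of the work surface, level with it; the furniture and walls round the work are solid. World frame = base frame: x ahead of the robot, y to its left, z up, the work surface at z = 0. Lengths are in mm, angles in rad, forces in N, time in s.
With the tool pointing down it reaches from about 350 to 875 mm from the base axis. Payload 4.2 kg.
Tool frame: the origin (TCP) lies midway between the tips of the shut fingers; the grasp point (between the pads) lies 19 mm behind it; z points along the fingers, y is the direction in which the jaws open and shut (so a half turn about z gives the same grasp; the last joint's range is limited). The gripper opens to 85 mm and grips with 20 to 120 N. Pads are 22 mm wide; open, the fingers measure 114 mm over their backs; the gripper's body (76 mm by 85 mm) begins 54 mm behind the grasp point. The pads swing forward as they close: fully open they stand 13 mm farther back than shut.
Start: joints at [1.44, 0.385, 0.008, 0, -1.194, -0.259], TCP at [237.469, 578.107, 231.312] pointing down, gripper open.
Joint ranges: [-3.14, 3.14], [-1.21, 2.06], [-1.07, 1.41], [-3.16, 2.05], [-2.99, -0.16], [-3.1, 3.1]. Speed limits (rad/s): [2.79, 2.79, 3.14, 3.14, 3.14, 3.14].

### API

Orientations are given as a unit quaternion [x, y, z, w].
In Python, from bench import arm gives the robot as it stands.
- The arm moves only by the tool send_rows, never from a script. Its arguments are lists of equal length, an entry for each row: "translation": the shift along the tool's x, y, z in mm, a list of three; "dr": the turn, a rotation vector about the tool's x, y, z in degrees, a list of three; "grip": the finger opening in mm, from 0 to 85.4. In form: {"translation": [[dx, dy, dz], ...], "dr": [[ax, ay, az], ...], "grip": [grip, ...]}. A call has exactly 5 rows; each row shifts and turns the commanded pose from where the row before left it, along the tool's axes as they then stand; what a row does not reach is not made up. A row lasts 1/8 s, in which the tool goes at most 62.5 mm and 10.7 degrees, less where a joint would pass 70% of its speed; a pose out of reach is approached as far as the arm can. A call with a gripper value outside its range is refused whole. The fingers move at their own pace and stop on an object; the grip force is fixed at half the most. Time passes only in rows, so rows that do not move let the fingers close, or fill a call up. It gives the time, the measured TCP pose, the force and the opening at its end, in the units of the state.
- arm.read_state(): the state, without advancing time (a new reading comes with each control period).
- arm.get_image(name): name is "scene" or "side" or "wrist"; returns the picture (400x640x3 uint8, red, green, blue); there is no depth.
- arm.camera_info(name): a dict with "fx", "fy", "cx", "cy" (pixels), "cam_to_world" (4x4, takes a point from camera to world coordinates). Camera axes: x right, y down, z forward; pixel columns grow to the right and rows downward; lengths in mm; the calibration is good to about 2 mm. A picture is of the moment at which its call begins: read the wrist's pose just before it. camera_info takes no time and is no camera call; for the wrist camera it gives the pose at the moment of the call.
- arm.job_done(): hands the job in, once; it reports no verdict.
Trained networks look in the newest picture that a camera, given by its name, has taken for a name from the list of things; names that differ only in an ending like _2 or _b are one class to them, and where a whole thing is asked for, a point or a joint stands for the part that bears it (a point fixed in the world has none). Each returns a list of dicts, best first, with "confidence" (0 to 1); they miss things now and then, are a little off and sometimes report something else, mostly with a low value. They report only what shows in the picture. A call takes as long as a camera call. They do not tell look-alikes from the thing itself.
- arm.search_frame(thing, camera): "xyz" ([x, y, z] in mm, in world coordinates, good to about 4 mm: the middle of the surface that is visible of it).
- arm.place_of(thing, camera): "xyz" ([x, y, z] in mm, in world coordinates, good to about 4 mm: a listed point, or the origin of a listed thing).
The state is a dict: "clock": time; "joints": joint angles; "joint_vel": joint speeds; "joint_efforts": joint torques, N m; "position": TCP position; "ee_rot": TCP orientation; "contact_force": force on the tool from outside, world axes, zero at the start; "wrist_torque": the same for the moment, N m; "gripper_width": finger opening in mm.
Only numpy, scipy, OpenCV 4.12 (cv2) and the standard library are available. Lean on these libraries where they do the work, as an engineer would, in place of code of your own. Each camera call takes 0.05 s, during which the arm holds its last target.

## Working session

There is one attempt and no reset: what is moved stays moved. The work goes in short steps, Python scripts to look and compute and a tool call to move; the robot and the scene stay as the last step left them, time stands still between calls to the robot, and variables do not carry over. Pictures are saved under pics/ and viewed, and the job is handed in when it is done.

Besides the shell and the picture viewer there is one more tool, called after "Request:" as name(argument=value, ...) on one line, values as JSON. send_rows: Moves the arm, as the interface text tells. Its arguments: {"type":"object","properties":{"translation":{"type":"array"},"dr":{"type":"array"},"grip":{"type":"array"}},"required":["translation","dr","grip"]}

```bash
mkdir -p pics; ls; python3 - <<'E'
from bench import arm
import cv2
s=arm.read_state(); print({k:s[k] for k in('clock','position','ee_rot','gripper_width','contact_force')})
for c in("scene","side"):
    cv2.imwrite(f'pics/{c}0.png',arm.get_image(c)[:,:,::-1])
    for t in("gate","slot_start","slot_corner","slot_end","follower"):
        print(c,t,[( [round(v) for v in d['xyz']],round(d['confidence'],2)) for d in arm.place_of(t,c)][:3])
E
```

```text
pics
{'clock': 0.0, 'position': array([237.24144789, 577.58026472, 230.18173201]), 'ee_rot': array([ 9.81054363e-01, -1.93729312e-01, -1.63981309e-04,  1.12387187e-03]), 'gripper_width': 85.2931187896881, 'contact_force': array([-0.01031302, -0.24951346, -0.08881407])}
scene gate [([503, 63, -2], 0.68), ([561, 198, 3], 0.57)]
scene slot_start [([447, 55, 27], 0.86)]
scene slot_corner [([535, 19, 24], 0.64)]
scene slot_end [([566, 85, 30], 0.81)]
scene follower [([457, 53, 6], 0.58), ([403, -138, -1], 0.56), ([506, -113, -2], 0.52)]
side gate [([506, 65, 2], 0.95)]
side slot_start [([446, 54, 26], 0.79)]
side slot_corner [([538, 20, 23], 0.7)]
side slot_end [([561, 88, 22], 0.65)]
side follower [([407, -139, 0], 0.66), ([458, 49, 8], 0.58), ([512, -113, -2], 0.55)]
```

View pics/scene0.png

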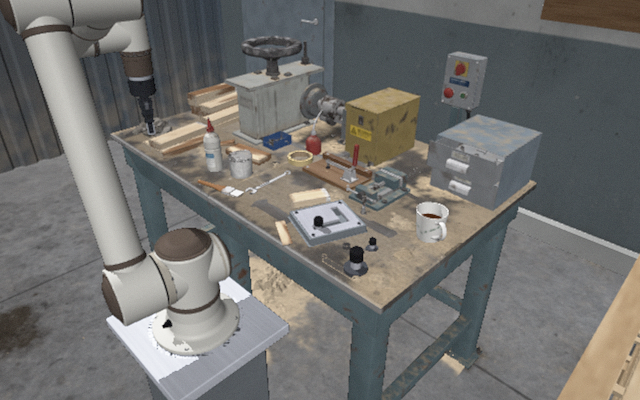

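View pics/side0.png

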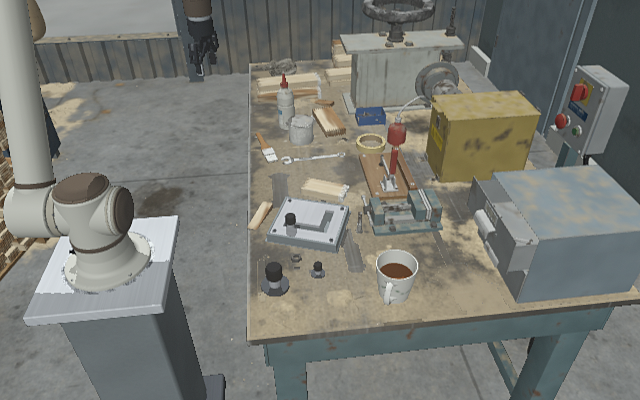

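Box is at pixel (328,222) in the scene view and (308,223) in the side view. The right knob is the one in its slot, at (318,221) scene and (290,219) side. The other black knobs to the right are look-alikes.

```bash
cat > h.py <<'E'
import numpy as np
from scipy.spatial.transform import Rotation as R
def ray(ci,u,v,z):
    T=np.array(ci['cam_to_world']);d=T[:3,:3]@[(u-ci['cx'])/ci['fx'],(v-ci['cy'])/ci['fy'],1];o=T[:3,3]
    return o+d*(z-o[2])/d[2]
def fit(own,w):
    own=np.array(own,float);w=np.array(w,float)
    a=own-own.mean(0);b=w-w.mean(0)
    th=np.arctan2((a[:,0]*b[:,1]-a[:,1]*b[:,0]).sum(),(a*b).sum())
    c,s=np.cos(th),np.sin(th);M=np.array([[c,-s],[s,c]])
    return th,w.mean(0)-M@own.mean(0),M
def project(ci,p):
    T=np.linalg.inv(np.array(ci['cam_to_world']));q=T[:3,:3]@np.array(p)+T[:3,3]
    return ci['fx']*q[0]/q[2]+ci['cx'],ci['fy']*q[1]/q[2]+ci['cy']
E
python3 - <<'E'
from h import *
from bench import arm
own=[[-50,-30],[45,-30],[45,40],[0,0]]*2
w=[[447,55],[535,19],[566,85],[503,63],[446,54],[538,20],[561,88],[506,65]]
th,t,M=fit(own,w);print(np.degrees(th),t)
print('resid',(np.array(w)-(np.array(own)@M.T+t)).round(1).tolist())
for c,u,v in(('scene',318,221),('side',290,219)):
    p=ray(arm.camera_info(c),u,v,43);print(p,M.T@(p[:2]-t))
print('bottle base',ray(arm.camera_info('scene'),212,170,0),ray(arm.camera_info('side'),285,130,0), 'tip@180',ray(arm.camera_info('side'),284,75,180))
s=arm.read_state();Rt=R.from_quat(s['ee_rot'])
tgt=np.r_[M@[-85,-30]+t,180]
print(tgt,Rt.inv().apply(tgt-s['position']),Rt.as_matrix().round(3))
E
```

```text
-21.21910510713256 [505.23764549  64.40537014]
resid [[-0.8, 0.5], [-1.3, -1.2], [4.3, -0.4], [-2.2, -1.4], [-1.8, -0.5], [1.7, -0.2], [-0.7, 2.6], [0.8, 0.6]]
[457.94833833  52.44037824  43.        ] [-39.75268739 -28.26947908]
[454.49635381  50.25904414  43.        ] [-42.1811362  -31.55232114]
bottle base [463.98865675 618.26997416   0.        ] [469.39753968 590.41536217   0.        ] tip@180 [479.41403909 650.0920133  180.        ]
[415.14231339  67.20378674 180.        ] [358.49211381 405.04992238  51.30943952] [[ 0.925 -0.38  -0.   ]
 [-0.38  -0.925  0.   ]
 [-0.    -0.    -1.   ]]
```

Request:
send_rows(translation=[[36,40,0],[36,40,0],[36,40,0],[36,40,0],[36,40,0]], dr=[[0,0,0],[0,0,0],[0,0,0],[0,0,0],[0,0,0]], grip=[0,0,0,0,0])

```text
clock: 1.23
position: [328.3, 323.1, 231.6]
ee_rot: [0.981, -0.193, 0.0, -0.0]
contact_force: [0.2, 0.2, -0.8]
gripper_width: 0.1
```

Request:
send_rows(translation=[[36,40,0],[36,40,0],[36,40,0],[36,40,10],[34,45,10]], dr=[[0,0,0],[0,0,0],[0,0,0],[0,0,0],[0,0,0]], grip=[0,0,0,0,0])

```text
clock: 1.85
position: [415.4, 66.0, 211.7]
ee_rot: [0.981, -0.193, 0.001, -0.001]
contact_force: [1.0, 0.8, 0.8]
gripper_width: -0.1
```

Request:
send_rows(translation=[[0,0,0],[0,0,0],[0,0,0],[0,0,0],[0,0,0]], dr=[[0,0,0],[0,0,0],[0,0,0],[0,0,0],[0,0,0]], grip=[0,0,0,0,0])

```text
clock: 2.48
position: [414.6, 68.2, 211.4]
ee_rot: [0.981, -0.193, 0.0, -0.0]
contact_force: [0.5, 0.3, 0.7]
gripper_width: -0.0
```

```bash
python3 - <<'E'
from h import *
from bench import arm
import cv2
s=arm.read_state(); print(s['clock'],s['position'],s['contact_force'],s['gripper_width'],R.from_quat(s['ee_rot']).as_matrix().round(3).tolist())
ci=arm.camera_info('wrist')
cv2.imwrite('pics/w1.png',arm.get_image('wrist')[:,:,::-1])
for t in("gate","slot_start","slot_corner","slot_end","follower"):
    print(t,[( [round(v,1) for v in d['xyz']],round(d['confidence'],2)) for d in arm.place_of(t,'wrist')][:3])
np.save('ciw.npy',np.array(ci['cam_to_world'])); print(ci)
E
```

```text
2.475 [414.64942391  68.18786702 211.41699161] [0.5114421  0.27738521 0.7459259 ] -0.018578394238576657 [[0.926, -0.378, 0.0], [-0.378, -0.926, 0.0], [0.0, -0.0, -1.0]]
gate [([504.3, 63.2, -1.2], 0.71), ([564.9, 85.5, 26.5], 0.52)]
slot_start [([447.0, 51.4, 22.1], 0.69)]
slot_corner [([537.6, 20.6, 26.2], 0.93)]
slot_end [([566.0, 88.2, 26.5], 0.65)]
follower [([511.5, -109.9, 3.8], 0.96), ([405.8, -138.4, -1.5], 0.93), ([454.3, 52.8, 6.5], 0.79)]
{'fx': 280.34988394970804, 'fy': 280.34988394970804, 'cx': 318.8209654269291, 'cy': 201.82590475043997, 'cam_to_world': array([[-3.78472510e-01, -8.93391384e-01, -2.42095835e-01,
         4.75565378e+02],
       [-9.25612518e-01,  3.65343267e-01,  9.88218802e-02,
         4.27694776e+01],
       [ 1.61466930e-04,  2.61488301e-01, -9.65206632e-01,
         3.53360610e+02],
       [ 0.00000000e+00,  0.00000000e+00,  0.00000000e+00,
         1.00000000e+00]])}
```

View pics/w1.png

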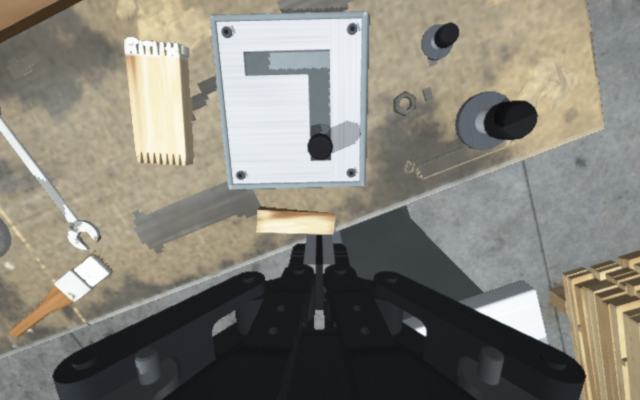

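Wrist view: slot end at (245,64), corner at (318,63), knob at (320,147). The wedge at (296,222) lies close to the box's start side. Next I refine the box pose from its corners and overlay the fit.

```bash
python3 - <<'E'
from h import *
from bench import arm
import cv2
ci=arm.camera_info('wrist')
im=cv2.imread('pics/w1.png')
# rim corners at z27
px=[(211,15),(368,12),(366,186),(229,189)];own=[[97,87],[97,-87],[-97,-87],[-97,87]]
w=[ray(ci,u,v,27)[:2] for u,v in px];th,t,M=fit(own,w);print('rim',np.degrees(th),t,(np.array(w)-np.array(own)@M.T-t).round(1).tolist())
px=[(245,53),(329,51),(331,160)];ow=[[57,52],[57,-42],[-62,-42]]
w2=[ray(ci,u,v,26)[:2] for u,v in px];th2,t2,M2=fit(ow,w2);print('slot',np.degrees(th2),t2,(np.array(w2)-np.array(ow)@M2.T-t2).round(1).tolist())
k=ray(ci,320,147,50);print('knob',k,M2.T@(k[:2]-t2))
big=cv2.resize(im[0:240,180:400],None,fx=2.5,fy=2.5,interpolation=cv2.INTER_CUBIC)
for o,z in [((-50,-30),26),((45,-30),26),((45,40),26),((97,87),27),((97,-87),27),((-97,-87),27),((-97,87),27),((57,52),26),((57,-42),26),((33,52),26),((-62,-42),26)]:
    u,v=project(ci,np.r_[M2@o+t2,z]);cv2.circle(big,(int((u-180)*2.5),int(v*2.5)),3,(0,0,255),1)
cv2.imwrite('pics/w1b.png',big)
E
```

```text
rim -21.02917863044257 [504.48345285  59.99344467] [[-7.8, -4.1], [-3.8, 9.1], [7.7, 2.7], [3.9, -7.6]]
slot -21.063095050791688 [504.53091707  60.26208327] [[-2.5, -2.4], [-0.6, 2.4], [3.1, 0.0]]
knob [454.96032416  49.00769474  50.        ] [-42.2137646  -28.31789223]
```

View pics/w1b.png

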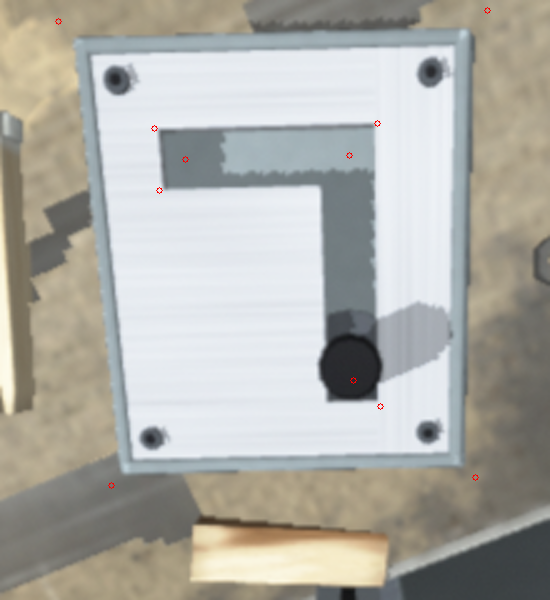

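```bash
python3 - <<'E'
from h import *
from bench import arm
import cv2
ci=arm.camera_info('wrist');K=np.array([[ci['fx'],0,ci['cx']],[0,ci['fy'],ci['cy']],[0,0,1]])
# from crop (x/2.5+180,y/2.5)
c=lambda L:np.array([(x/2.5+180,y/2.5) for x,y in L],float)
obj=np.array([[97,87,27],[97,-87,27],[-97,-87,27],[-97,87,27],[57,52,26],[57,-42,26],[33,52,26],[-62,-42,26],[-62,-18,26],[33,-18,26]],float)
img=c([(77,39),(470,31),(463,465),(123,472),(160,129),(375,124),(163,189),(378,402),(328,402),(320,186)])
ok,r,t=cv2.solvePnP(obj,img,K,None)
pr,_=cv2.projectPoints(obj,r,t,K,None);print('reproj',(pr[:,0]-img).round(1).tolist())
T=np.eye(4);T[:3,:3]=cv2.Rodrigues(r)[0];T[:3,3]=t[:,0]
W=np.array(ci['cam_to_world'])@T;print(W.round(3))
for n in('scene','side'):
    im=cv2.imread(f'pics/{n}0.png');cs=arm.camera_info(n)
    uv=[project(cs,(W@np.r_[o,1])[:3]) for o in obj]
    M=np.array([[.9325,.3611],[-.3611,.9325]])
    uv2=[project(cs,np.r_[M@o[:2]+[505,63],o[2]]) for o in obj]
    u0,v0=np.min(uv,0).astype(int)-30;cr=cv2.resize(im[v0:v0+110,u0:u0+150],None,fx=5,fy=5)
    for (q,col) in((uv,(0,0,255)),(uv2,(0,200,0))):
        for u,v in q: cv2.circle(cr,(int((u+.5-u0)*5),int((v+.5-v0)*5)),3,col,-1)
    cv2.imwrite(f'pics/{n}0b.png',cr)
E
```

```text
reproj [[-0.9, -1.4], [1.4, -1.7], [1.4, -0.1], [-2.1, 0.5], [1.2, 2.2], [-1.3, 2.4], [1.8, 1.1], [-1.0, -2.3], [-0.7, -1.9], [0.1, 1.0]]
[[ 9.3300e-01  3.5900e-01  3.1000e-02  5.0675e+02]
 [-3.5800e-01  9.3300e-01 -2.3000e-02  6.1283e+01]
 [-3.7000e-02  1.0000e-02  9.9900e-01 -1.9482e+01]
 [ 0.0000e+00  0.0000e+00  0.0000e+00  1.0000e+00]]
```

View pics/side0b.png

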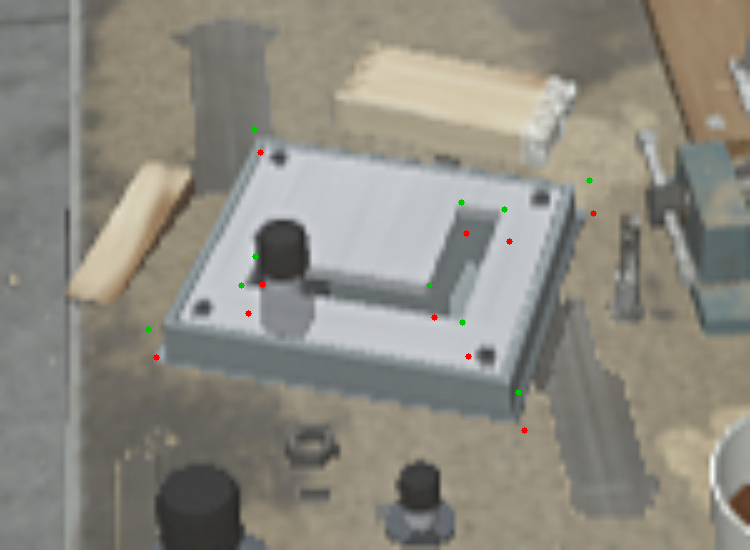

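View pics/scene0b.png

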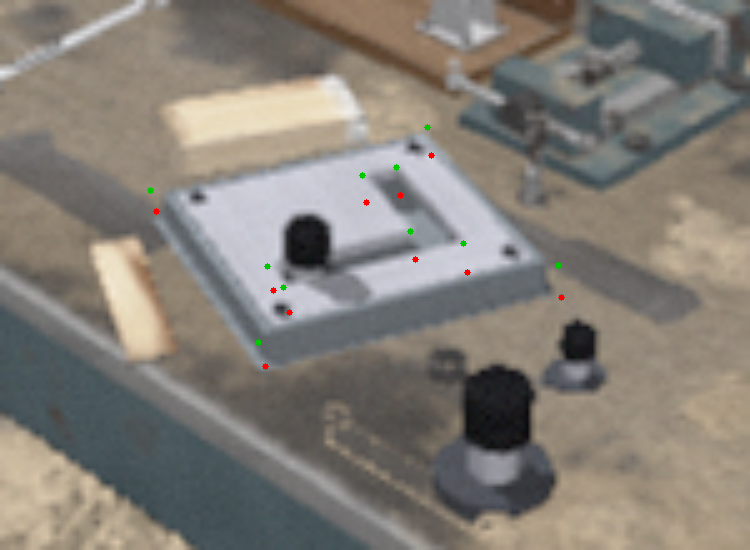

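Request:
send_rows(translation=[[4,3,40],[3,0,40],[3,0,40],[0,0,30],[0,0,12]], dr=[[0,0,-1.1],[0,0,0],[0,0,0],[0,0,0],[0,0,0]], grip=[0,0,0,0,0])

```text
clock: 3.4
position: [422.1, 60.5, 47.9]
ee_rot: [0.983, -0.184, -0.001, 0.001]
contact_force: [-0.1, 0.5, 0.7]
gripper_width: 0.3
```

```bash
cat > look.py <<'E'
import sys
from h import *
from bench import arm
import cv2
s=arm.read_state();t=np.array([504.8,62.]);M=np.array([[.9325,.3611],[-.3611,.9325]])
R0=R.from_quat(s['ee_rot'])
print(s['clock'],s['position'].round(1),'own',(M.T@(s['position'][:2]-t)).round(1),'F own',(M.T@s['contact_force'][:2]).round(1),s['contact_force'].round(1),'yaw',np.degrees(np.arctan2(*R0.as_matrix()[[1,0],0])).round(2))
n=sys.argv[1]
w=cv2.resize(arm.get_image('wrist')[0:260,160:480],None,fx=1.5,fy=1.5)
z=lambda n,u,v:cv2.resize(arm.get_image(n)[v:v+100,u:u+140],(480,343))
a=z('side',240,170)
w=cv2.resize(w,(400,325));a=cv2.resize(a,(400,325))
cv2.imwrite(f'pics/{n}.png',np.hstack([w,a])[:,:,::-1])
E
python3 look.py l1
```

```text
3.4 [422.1  60.5  47.9] own [-76.5 -31.3] F own [-0.3  0.4] [-0.1  0.5  0.7] yaw -21.25
```

View pics/l1.png

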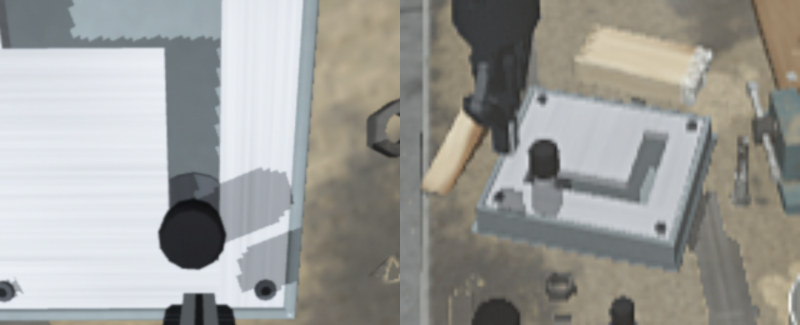

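Fingers are at crop (200,300) behind the knob at (192,235), so the knob sits about 3 mm toward own +y. I shift and lower, then approach slowly.

Request:
send_rows(translation=[[0,-3,6],[0,0,4],[0,0,0],[2,0,0],[2,0,0]], dr=[[0,0,0],[0,0,0],[0,0,0],[0,0,0],[0,0,0]], grip=[0,0,0,0,0])

```text
clock: 4.12
position: [428.0, 62.4, 39.6]
ee_rot: [0.983, -0.184, 0.0, -0.0]
contact_force: [0.4, -0.2, -0.7]
gripper_width: 0.2
```

Request:
send_rows(translation=[[2,0,0],[2,0,0],[2,0,0],[2,0,0],[2,0,0]], dr=[[0,0,0],[0,0,0],[0,0,0],[0,0,0],[0,0,0]], grip=[0,0,0,0,0])

```text
clock: 4.75
position: [437.1, 58.6, 39.3]
ee_rot: [0.983, -0.184, -0.0, 0.0]
contact_force: [0.3, 0.5, -0.1]
gripper_width: -0.1
```

```bash
python3 look.py l2
```

```text
4.75 [437.1  58.6  39.3] own [-62.  -27.6] F own [0.1 0.5] [ 0.3  0.5 -0.1] yaw -21.24
```

View pics/l2.png

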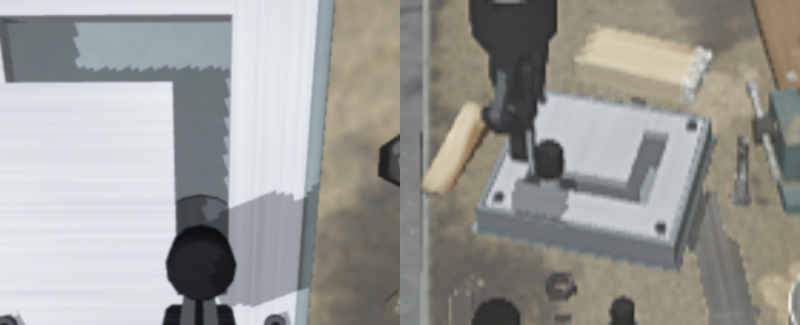

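Knob and fingers are now in line at x≈200. Pushing on along the long leg.

Request:
send_rows(translation=[[3,0,0],[3,0,0],[3,0,0],[3,0,0],[3,0,0]], dr=[[0,0,0],[0,0,0],[0,0,0],[0,0,0],[0,0,0]], grip=[0,0,0,0,0])

```text
clock: 5.48
position: [451.2, 53.2, 39.3]
ee_rot: [0.983, -0.184, -0.0, 0.0]
contact_force: [-0.6, -0.4, -0.1]
gripper_width: -0.0
```

Request:
send_rows(translation=[[3,0,0],[3,0,0],[3,0,0],[3,0,0],[3,0,0]], dr=[[0,0,0],[0,0,0],[0,0,0],[0,0,0],[0,0,0]], grip=[0,0,0,0,0])

```text
clock: 6.1
position: [465.2, 47.8, 39.3]
ee_rot: [0.983, -0.184, 0.0, -0.0]
contact_force: [0.2, -0.7, -0.9]
gripper_width: 0.0
```

```bash
python3 look.py l3
```

```text
6.1 [465.2  47.8  39.3] own [-31.8 -27.6] F own [ 0.4 -0.6] [ 0.2 -0.7 -0.9] yaw -21.23
```

View pics/l3.png

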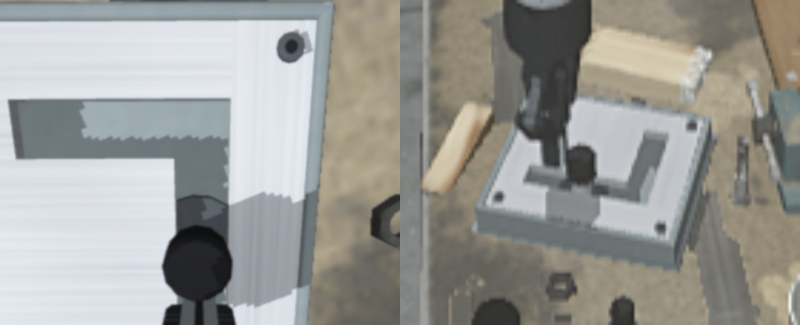

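```bash
cat > k.py <<'E'
import sys
from h import *
from bench import arm
u,v=float(sys.argv[1])*.8+160,float(sys.argv[2])*.8
t=np.array([504.8,62.]);M=np.array([[.9325,.3611],[-.3611,.9325]])
ci=arm.camera_info('wrist')
print('knob top own',M.T@(ray(ci,u,v,56)[:2]-t))
for o in sys.argv[3:]:
    a,b=map(float,o.split(','));print(o,M.T@(ray(ci,a*.8+160,b*.8,26)[:2]-t))
E
python3 k.py 197 263 9,100 230,99 174,158
```

```text
knob top own [ -3.69552188 -27.40452257]
9,100 [57.23871688 49.80041482]
230,99 [ 57.50623182 -40.97597294]
174,158 [ 34.1462094  -17.52933607]
```

Request:
send_rows(translation=[[4,0,0],[4,0,0],[4,0,0],[4,0,0],[4,0,0]], dr=[[0,0,0],[0,0,0],[0,0,0],[0,0,0],[0,0,0]], grip=[0,0,0,0,0])

```text
clock: 6.82
position: [483.9, 40.5, 39.3]
ee_rot: [0.983, -0.184, 0.0, -0.0]
contact_force: [-0.5, 0.2, 0.7]
gripper_width: -0.2
```

Request:
send_rows(translation=[[4,0,0],[4,0,0],[4,0,0],[4,0,0],[3,0,0]], dr=[[0,0,0],[0,0,0],[0,0,0],[0,0,0],[0,0,0]], grip=[0,0,0,0,0])

```text
clock: 7.45
position: [501.6, 33.6, 39.3]
ee_rot: [0.983, -0.184, 0.0, -0.0]
contact_force: [-0.5, -0.1, 0.3]
gripper_width: 0.1
```

```bash
python3 look.py l4
```

```text
7.45 [501.6  33.6  39.3] own [  7.2 -27.6] F own [-0.5 -0.3] [-0.5 -0.1  0.3] yaw -21.24
```

View pics/l4.png

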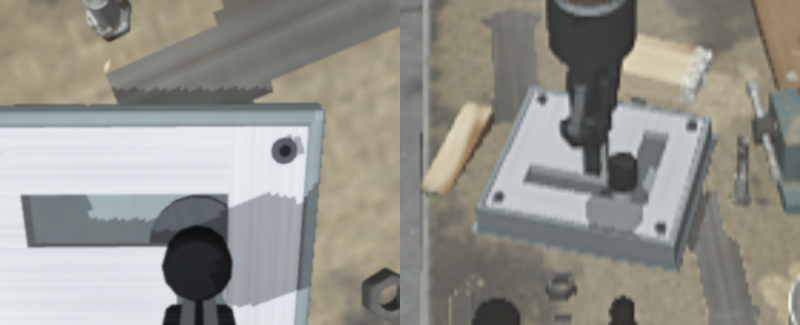

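Request:
send_rows(translation=[[2,0,0],[2,0,0],[2,0,0],[2,0,0],[1,0,0]], dr=[[0,0,0],[0,0,0],[0,0,0],[0,0,0],[0,0,0]], grip=[0,0,0,0,0])

```text
clock: 8.18
position: [509.8, 30.4, 39.3]
ee_rot: [0.983, -0.184, -0.0, 0.0]
contact_force: [-0.3, 0.8, -0.7]
gripper_width: 0.4
```

Request:
send_rows(translation=[[0.5,0,0],[0.5,0,0],[0,0,0],[0,0,0],[0,0,0]], dr=[[0,0,0],[0,0,0],[0,0,0],[0,0,0],[0,0,0]], grip=[0,0,0,0,0])

```text
clock: 8.8
position: [510.7, 30.1, 39.3]
ee_rot: [0.983, -0.184, 0.0, -0.0]
contact_force: [-0.5, 0.3, -0.9]
gripper_width: -0.3
```

```bash
python3 look.py l5
```

```text
8.8 [510.7  30.1  39.3] own [ 17.  -27.6] F own [-0.6  0.1] [-0.5  0.3 -0.9] yaw -21.23
```

View pics/l5.png

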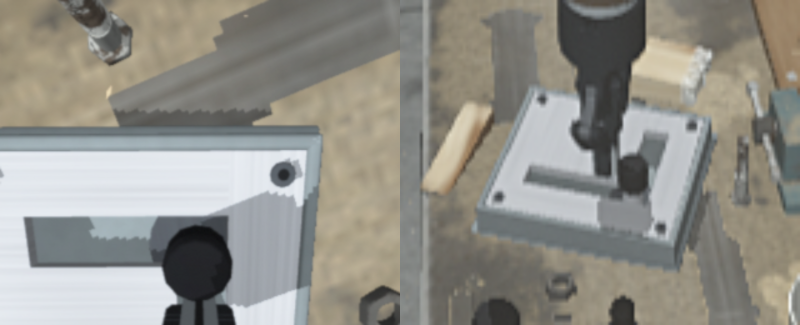

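Request:
send_rows(translation=[[0.5,0,0],[0.5,0,0],[0.5,0,0],[0,0,0],[0,0,0]], dr=[[0,0,0],[0,0,0],[0,0,0],[0,0,0],[0,0,0]], grip=[0,0,0,0,0])

```text
clock: 9.52
position: [512.1, 29.6, 39.3]
ee_rot: [0.983, -0.184, 0.0, -0.0]
contact_force: [-0.4, -0.8, 0.1]
gripper_width: -0.2
```

Request:
send_rows(translation=[[0.5,0,0],[0.5,0,0],[0,0,0],[0,0,0],[0,0,0]], dr=[[0,0,0],[0,0,0],[0,0,0],[0,0,0],[0,0,0]], grip=[0,0,0,0,0])

```text
clock: 10.15
position: [513.0, 29.2, 39.3]
ee_rot: [0.983, -0.184, 0.0, -0.0]
contact_force: [-0.4, 1.1, -0.1]
gripper_width: -0.1
```

Request:
send_rows(translation=[[-6,0,0],[-6,0,0],[0,20,0],[0,25,0],[0,0,0]], dr=[[0,0,0],[0,0,0],[0,0,0],[0,0,0],[0,0,0]], grip=[0,0,0,0,0])

```text
clock: 10.78
position: [484.0, -10.2, 39.2]
ee_rot: [0.983, -0.185, -0.001, 0.0]
contact_force: [-0.3, 0.4, 0.1]
gripper_width: -0.2
```

```bash
python3 look.py l6
```

```text
10.775 [484.  -10.2  39.2] own [  6.6 -74.8] F own [-0.4  0.3] [-0.3  0.4  0.1] yaw -21.37
```

View pics/l6.png

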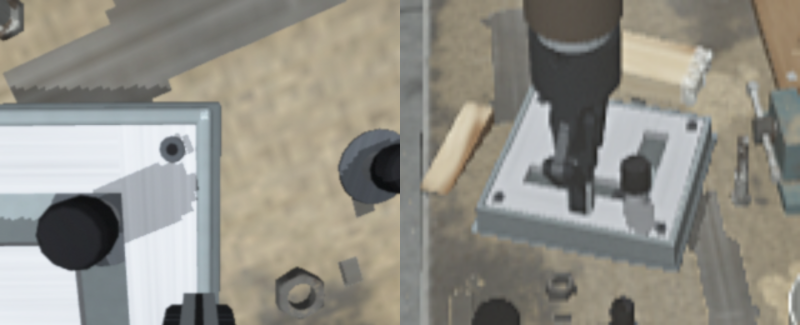

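```bash
python3 k.py 77 232 121,193 78,245
```

```text
knob top own [ 47.37394628 -29.24367929]
121,193 [ 58.55195288 -39.57477116]
78,245 [ 35.05301265 -18.52264272]
```

Request:
send_rows(translation=[[10,0,0],[10,0,0],[10,0,0],[7,0,0],[0,0,0]], dr=[[0,0,0],[0,0,0],[0,0,0],[0,0,0],[0,0,0]], grip=[0,0,0,0,0])

```text
clock: 11.5
position: [520.5, -22.0, 39.1]
ee_rot: [0.983, -0.185, 0.0, -0.0]
contact_force: [0.4, -1.0, 0.4]
gripper_width: -0.1
```

```bash
python3 look.py l7
```

```text
11.5 [520.5 -22.   39.1] own [ 44.9 -72.7] F own [ 0.7 -0.8] [ 0.4 -1.   0.4] yaw -21.27
```

View pics/l7.png

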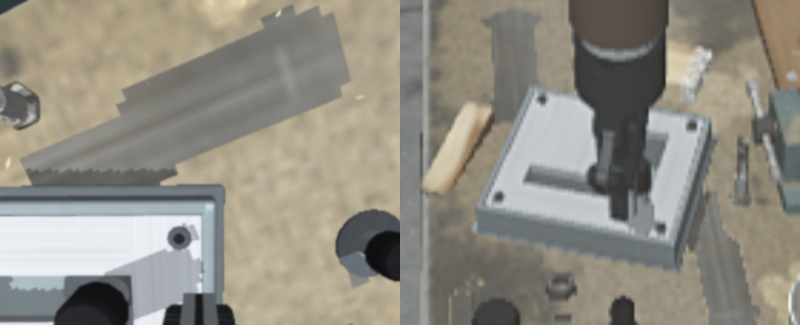

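The knob is in the corner, own about (46,-29), clear of the inner edge. Now the sideways push.

Request:
send_rows(translation=[[0,-3,0],[0,-3,0],[0,-3,0],[0,-3,0],[0,-3,0]], dr=[[0,0,0],[0,0,0],[0,0,0],[0,0,0],[0,0,0]], grip=[0,0,0,0,0])

```text
clock: 12.22
position: [525.5, -7.6, 39.3]
ee_rot: [0.983, -0.184, 0.0, -0.0]
contact_force: [0.6, 0.2, 0.2]
gripper_width: 0.0
```

Request:
send_rows(translation=[[0,-2,0],[0,-2,0],[0,-2,0],[0,-2,0],[0,-2,0]], dr=[[0,0,0],[0,0,0],[0,0,0],[0,0,0],[0,0,0]], grip=[0,0,0,0,0])

```text
clock: 12.85
position: [529.0, 1.6, 39.3]
ee_rot: [0.983, -0.184, -0.0, 0.0]
contact_force: [0.2, -0.7, -0.9]
gripper_width: 0.4
```

```bash
python3 look.py l8
```

```text
12.85 [529.    1.6  39.3] own [ 44.4 -47.6] F own [ 0.5 -0.6] [ 0.2 -0.7 -0.9] yaw -21.24
```

View pics/l8.png

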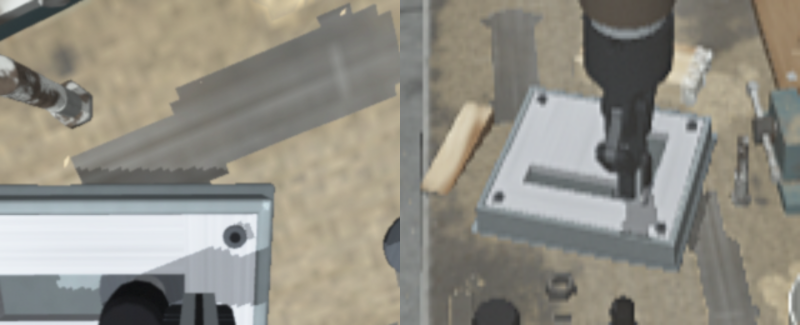

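Request:
send_rows(translation=[[0,-4,0],[0,-4,0],[0,-4,0],[0,-4,0],[0,-4,0]], dr=[[0,0,0],[0,0,0],[0,0,0],[0,0,0],[0,0,0]], grip=[0,0,0,0,0])

```text
clock: 13.58
position: [536.3, 20.4, 39.3]
ee_rot: [0.983, -0.184, -0.0, 0.0]
contact_force: [0.2, -0.4, 0.0]
gripper_width: 0.1
```

```bash
python3 look.py l9
```

```text
13.575 [536.3  20.4  39.3] own [ 44.4 -27.4] F own [ 0.3 -0.3] [ 0.2 -0.4  0. ] yaw -21.23
```

View pics/l9.png

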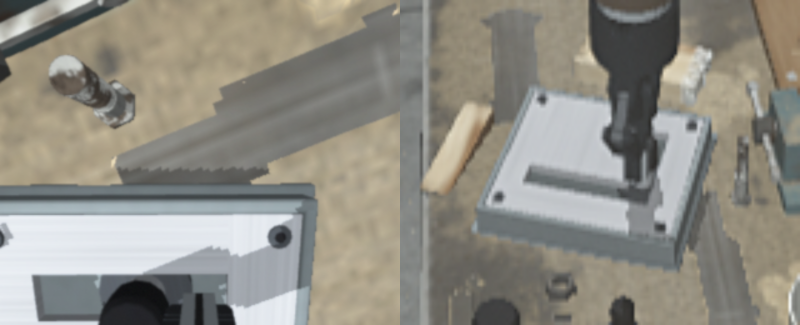

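Request:
send_rows(translation=[[0,-4,0],[0,-4,0],[0,-4,0],[0,-4,0],[0,-4,0]], dr=[[0,0,0],[0,0,0],[0,0,0],[0,0,0],[0,0,0]], grip=[0,0,0,0,0])

```text
clock: 14.3
position: [543.6, 39.0, 39.3]
ee_rot: [0.983, -0.184, -0.0, 0.0]
contact_force: [0.4, -0.7, 0.1]
gripper_width: -0.2
```

Request:
send_rows(translation=[[0,-3,0],[0,-2,0],[0,-2,0],[0,-2,0],[0,-1,0]], dr=[[0,0,0],[0,0,0],[0,0,0],[0,0,0],[0,0,0]], grip=[0,0,0,0,0])

```text
clock: 14.92
position: [547.2, 48.2, 39.3]
ee_rot: [0.983, -0.184, -0.0, 0.0]
contact_force: [-1.5, -1.0, -1.2]
gripper_width: -0.1
```

```bash
python3 look.py l10
```

```text
14.925 [547.2  48.2  39.3] own [44.5  2.4] F own [-1.  -1.5] [-1.5 -1.  -1.2] yaw -21.23
```

View pics/l10.png

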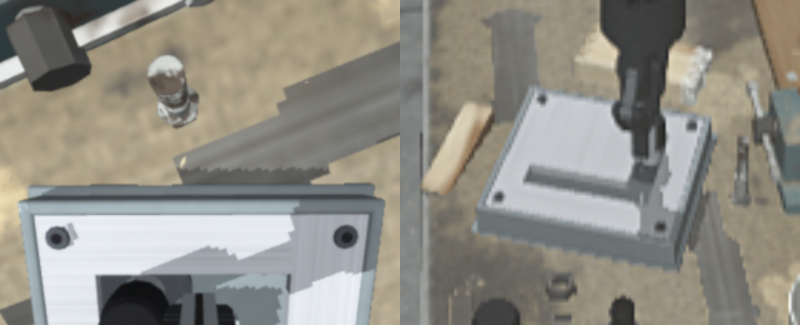

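Request:
send_rows(translation=[[0,-1,0],[0,-1,0],[0,-1,0],[0,-1,0],[0,-1,0]], dr=[[0,0,0],[0,0,0],[0,0,0],[0,0,0],[0,0,0]], grip=[0,0,0,0,0])

```text
clock: 15.65
position: [549.0, 52.8, 39.3]
ee_rot: [0.983, -0.184, 0.0, -0.0]
contact_force: [-0.8, 0.2, 0.7]
gripper_width: -0.1
```

Request:
send_rows(translation=[[0,-1,0],[0,-1,0],[0,0,0],[0,0,0],[0,0,0]], dr=[[0,0,0],[0,0,0],[0,0,0],[0,0,0],[0,0,0]], grip=[0,0,0,0,0])

```text
clock: 16.27
position: [549.7, 54.6, 39.3]
ee_rot: [0.983, -0.184, 0.0, -0.0]
contact_force: [-0.9, -0.5, 0.1]
gripper_width: -0.3
```

```bash
python3 look.py l11
```

```text
16.275 [549.7  54.6  39.3] own [44.5  9.3] F own [-0.6 -0.8] [-0.9 -0.5  0.1] yaw -21.23
```

View pics/l11.png

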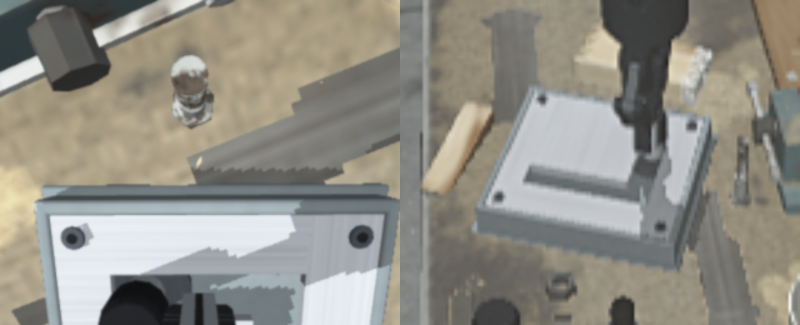

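Request:
send_rows(translation=[[0,-0.5,0],[0,-0.5,0],[0,-0.5,0],[0,0,0],[0,0,0]], dr=[[0,0,0],[0,0,0],[0,0,0],[0,0,0],[0,0,0]], grip=[0,0,0,0,0])

```text
clock: 17.0
position: [550.2, 56.0, 39.3]
ee_rot: [0.983, -0.184, 0.0, -0.0]
contact_force: [-0.8, 0.5, 0.0]
gripper_width: 0.2
```

Request:
send_rows(translation=[[0,-0.5,0],[0,-0.5,0],[0,0,0],[0,0,0],[0,0,0]], dr=[[0,0,0],[0,0,0],[0,0,0],[0,0,0],[0,0,0]], grip=[0,0,0,0,0])

```text
clock: 17.62
position: [550.6, 57.0, 39.3]
ee_rot: [0.983, -0.184, 0.0, -0.0]
contact_force: [-0.1, -0.4, 0.8]
gripper_width: -0.3
```

Request:
send_rows(translation=[[0,-0.5,0],[0,-0.5,0],[0,0,0],[0,0,0],[0,0,0]], dr=[[0,0,0],[0,0,0],[0,0,0],[0,0,0],[0,0,0]], grip=[0,0,0,0,0])

```text
clock: 18.25
position: [551.0, 57.9, 39.3]
ee_rot: [0.983, -0.184, 0.0, -0.0]
contact_force: [-0.2, 0.0, -0.7]
gripper_width: -0.0
```

```bash
python3 look.py l12
```

```text
18.25 [551.   57.9  39.3] own [44.5 12.8] F own [-0.2 -0. ] [-0.2  0.  -0.7] yaw -21.23
```

View pics/l12.png

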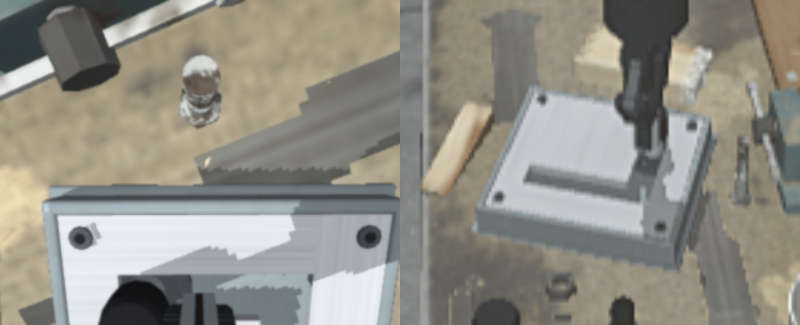

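Request:
send_rows(translation=[[0,-0.5,0],[0,-0.5,0],[0,0,0],[0,0,0],[0,0,0]], dr=[[0,0,0],[0,0,0],[0,0,0],[0,0,0],[0,0,0]], grip=[0,0,0,0,0])

```text
clock: 18.98
position: [551.3, 58.8, 39.3]
ee_rot: [0.983, -0.184, 0.0, -0.0]
contact_force: [-0.6, 0.3, -0.3]
gripper_width: 0.2
```

Request:
send_rows(translation=[[0,-0.5,0],[0,0,0],[0,0,0],[0,0,0],[0,0,0]], dr=[[0,0,0],[0,0,0],[0,0,0],[0,0,0],[0,0,0]], grip=[0,0,0,0,0])

```text
clock: 19.6
position: [551.3, 59.1, 39.3]
ee_rot: [0.983, -0.184, -0.0, 0.0]
contact_force: [-0.3, -1.9, 0.7]
gripper_width: 0.3
```

Request:
send_rows(translation=[[0,-0.4,0],[0,0,0],[0,0,0],[0,0,0],[0,0,0]], dr=[[0,0,0],[0,0,0],[0,0,0],[0,0,0],[0,0,0]], grip=[0,0,0,0,0])

```text
clock: 20.23
position: [551.4, 59.5, 39.3]
ee_rot: [0.983, -0.184, -0.0, 0.0]
contact_force: [-2.5, -4.2, 2.6]
gripper_width: -0.1
```

Force rose to about 5 N, so the knob is at the hard stop. Backing off straight, then checking before rising.

Request:
send_rows(translation=[[0,1,0],[0,4,0],[0,10,0],[0,15,0],[0,15,0]], dr=[[0,0,0],[0,0,0],[0,0,0],[0,0,0],[0,0,0]], grip=[0,0,0,0,0])

```text
clock: 20.85
position: [534.8, 16.7, 39.3]
ee_rot: [0.983, -0.184, -0.0, -0.0]
contact_force: [0.1, -0.3, 0.6]
gripper_width: 0.1
```

Request:
send_rows(translation=[[0,0,-20],[-10,0,-40],[-30,0,-40],[-30,0,-20],[0,0,0]], dr=[[0,0,0],[0,0,0],[0,0,0],[0,0,0],[0,0,0]], grip=[0,0,0,0,0])

```text
clock: 21.48
position: [469.3, 42.9, 161.2]
ee_rot: [0.983, -0.184, 0.002, -0.001]
contact_force: [-0.4, -0.5, -0.5]
gripper_width: 0.1
```

```bash
python3 look.py l13; python3 - <<'E'
from h import *
from bench import arm
t=np.array([504.8,62.]);M=np.array([[.9325,.3611],[-.3611,.9325]])
for c in('wrist','side','scene'):
    for n in ('follower','slot_end'):
        if c=='scene': arm.get_image('scene')
        for d in arm.place_of(n,c)[:4]: print(c,n,np.round(d['xyz']),round(d['confidence'],2),(M.T@(np.array(d['xyz'])[:2]-t)).round(1))
E
```

```text
21.475 [469.3  42.9 161.2] own [-26.2 -30.6] F own [-0.2 -0.6] [-0.4 -0.5 -0.5] yaw -21.18
wrist follower [ 506. -110.    2.] 0.77 [  63.4 -160.2]
wrist follower [ 404. -139.    2.] 0.76 [ -21.9 -224. ]
wrist follower [562.  87.   5.] 0.59 [44.4 44.1]
wrist slot_end [566.  84.  28.] 0.66 [49.  42.9]
side follower [560.  87.   5.] 0.71 [42.1 43. ]
side follower [ 511. -113.   -1.] 0.66 [  69.2 -160.7]
side follower [ 407. -142.    5.] 0.56 [ -17.4 -226. ]
side slot_end [564.  86.  26.] 0.8 [46.4 43.5]
scene follower [ 508. -113.   -0.] 0.61 [  66.2 -161.8]
scene follower [ 409. -139.   -1.] 0.56 [ -17.1 -221.9]
scene follower [563.  84.   9.] 0.47 [46.3 42.1]
scene follower [394. 477.  -3.] 0.47 [-252.6  346.9]
scene slot_end [566.  84.  27.] 0.96 [49.1 42.3]
scene slot_end [378. 118.  -4.] 0.36 [-138.8    5.9]
```

View pics/l13.png

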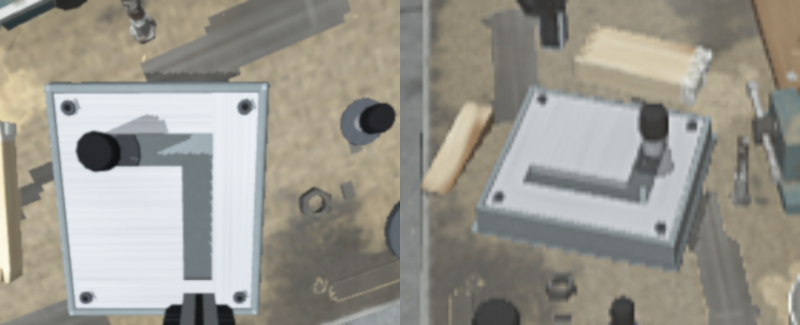

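The knob is upright at the closed end, at crop (97,151), and covers the slot end. The networks put the follower and slot_end within a few mm of each other in all three views. The bystanders in view are where they were, and nothing touches the robot. Handing in.

```bash
python3 -c "
from bench import arm
print(arm.job_done())"
```

```text
the job is handed in; nothing more can be done
None
```

The knob is at the closed end of the short leg, and I handed the job in at about 21.5 s of the 45 s. I pushed it with the shut fingers along the long leg to the corner, at about own x 46, y −29 mm. Then I pushed it sideways until the force rose to about 5 N at the hard stop. Before that, the force readings at the end of each call stayed under about 2 N. I backed the fingers off straight before raising them.

**Last checks:**
- **Knob position:** it looks upright in the wrist and side pictures and covers the slot end. The three cameras put it at own x 42–46, y 42–44 mm in my box frame. They put the slot end at y 42–44 mm too, so the knob and the slot end agree.
- **Bystanders:** those that show in the last pictures look unmoved, but I did not measure them, and the brush, spanner and mug were not in view. The robot was clear of everything.

**Disagreements:**
- **Box frame:** the slot end's nominal place is y 40 mm, so my box frame is probably 2–4 mm off in y. The hard stop and the pictures settle it better than those numbers.
- **Rim size:** the box's visible rim came out about 5% smaller than the stated size, probably because its sides flare out. I therefore worked from the slot edges and the networks.

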